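# Check the sprung wheels of a moulder's side-pressure unit

## Robot

A 7-joint arm with a two-finger parallel gripper is mounted at the origin on the work surface. World frame = base frame: x ahead of the robot, y to its left, z up, the work surface at z = 0. Lengths are in m, angles in rad, forces in N, time in s.
With the tool pointing down it reaches from about 0.4 to 0.75 m from the base axis. Payload 19.5 kg.
Tool frame: the origin (TCP) lies midway between the tips of the shut fingers; the grasp point (between the pads) lies 19 mm behind it; z points along the fingers, y is the direction in which the jaws open and shut (so a half turn about z gives the same grasp; the last joint's range is limited). The gripper opens to 85 mm and grips with 20 to 120 N. Pads are 22 mm wide; open, the fingers measure 114 mm over their backs; the gripper's body (76 mm by 85 mm) begins 54 mm behind the grasp point. The pads swing forward as they close: fully open they stand 13 mm farther back than shut.
Start: joints at [-1.258, 0.707, -0.028, 1.485, 0.022, 0.951, -0.075], TCP at [0.2, 0.539, 0.208] pointing down, gripper open.
Joint ranges: [-2.71, 2.71], [-0.32, 2.16], [-1.57, 1.52], [0, 2.45], [-1.46, 4.6], [0, 2.02], [-2.83, 2.83]. Speed limits (rad/s): [1.89, 1.89, 2.57, 2.57, 3.01, 3.01, 3.01].

## Interface

Orientations are given as a unit quaternion [w, x, y, z].
In Python, from plant import robot gives the robot as it stands.
- The arm moves only by the shell command python3 -m creep 'ROWS' [OPENING]. ROWS is text: rows parted by semicolons, each of 6 numbers parted by spaces: the shift along the tool's x, y, z in units of 50 mm (1.0 is 50 mm), then the turn, a rotation vector about the tool's x, y, z in units of 45 degrees (1.0 is 45 degrees). A call has exactly 10 rows; each row shifts and turns the commanded pose from where the row before left it, along the tool's axes as they then stand; what a row does not reach is not made up. A row lasts 1/12 s, in which the tool goes at most 41.7 mm and 7.16 degrees, less where a joint would pass 70% of its speed; a pose out of reach is approached as far as the arm can. A call with a number of a shift or a turn outside -1 to 1 is refused whole. A call with a gripper value outside its range is refused whole. OPENING is the closure in counts, from 0 (fully open) to 255 (shut), set as the call begins (- or left out, the last holds). The fingers move at their own pace and stop on an object; the grip force is fixed at half the most. Time passes only in rows, so rows that do not move let the fingers close, or fill a call up. It gives the time, the measured TCP pose, the force and the opening at its end, in the units of the state.
- robot.sense(): the state, without advancing time (a new reading comes with each control period).
- robot.capture(name): name is "side" or "top"; returns the picture (480x640x3 uint8, red, green, blue); there is no depth.
- robot.camera_info(name): a dict with "K" (3x3 intrinsics, pixels), "D" ([k1, k2, p1, p2, k3] as OpenCV has them; the pictures are not rectified), "rvec" (rotation vector, rad) and "tvec" (3), from world to camera coordinates, as OpenCV has them. Camera axes: x right, y down, z forward; pixel columns grow to the right and rows downward; lengths in m; the calibration is good to about 2 mm. A picture is of the moment at which its call begins. camera_info takes no time and is no camera call.
- robot.sign_off(): hands the job in, once; it reports no verdict.
The state is a dict: "time_s": time; "joint_positions": joint angles; "joint_velocities": joint speeds; "effort": joint torques, N m; "position": TCP position; "eef_rot": TCP orientation; "ft_force": force on the tool from outside, world axes, zero at the start; "torque": the same for the moment, N m; "grip_width": finger opening in m.
Only numpy, scipy, OpenCV 4.12 (cv2) and the standard library are available. Lean on these libraries where they do the work, as an engineer would, in place of code of your own. Each camera call takes 0.05 s, during which the arm holds its last target. There are 200 camera calls.

## Task

The moulder's side-pressure unit is on the bench after cleaning. Check its row of four sprung wheels: run the fingertips along the wheels' front the way the timber goes, from the wheel next to the flared lead-in plate to the last one, so that each in turn gives a little on its spring and rolls clearly round. Touch lightly, never driving a wheel back onto its stop, leave the loose things where they lie, and finish clear of everything with all wheels still and sprung fully forward again.

Things in the scene. Friction and masses are not known exactly. Their poses are not given: they have to be found in the camera images.
- unit: side-pressure unit of a wood moulder, bolted to the bench; base plate 310 mm (x) by 460 mm (y), 12 mm thick. Origin on the bench, under the middle of the row of wheel axles. z up; x from the wheels' open front towards the green beam behind them, away from the robot; y along the row to the infeed end. Timber runs along -y. Axles at x = 0, y = +120, +40, -40, -120 mm (wheel 1 to 4); wheel fronts at x = -27 mm
- lead_in (a point): the flared steel lead-in plate at the infeed end, beyond wheel 1: the point is the middle of its top edge, 62 mm above the bench. In the unit's frame it spans y = +166 to +240 mm and comes no farther forward than x = +2 mm (29 mm behind the line of wheel fronts)
- beam_top (a point): middle of the top of the green beam behind the wheels, 68 mm above the bench (its two bolts to 74). It is 30 mm thick and 380 mm long; its front lies at x = +62 mm in the unit's frame
- fence_top (a point): middle of the top of the aluminium fence along the front edge of the base plate, 52 mm above the bench (its screws to 56). 18 mm thick, inner face at x = -168 mm in the unit's frame. Small loose things, at most 47 mm above the bench, lie beside it at x below -88 mm; the lane between them and the wheels is clear and open at both ends
- wheel1_centre (a point): centre of wheel 1 of the row (the first, at the infeed end, next to the flared lead-in plate): black rubber-tyred wheel 54 mm across, 26 mm thick on an upright axle; the point is on the axle at half its thickness, 43 mm above the bench (tyre from 30 to 56 mm). Held in a steel fork (40 mm high, 20 mm wide) that starts 14 mm forward of the axle, 13 mm behind the wheel's front
- wheel2_centre (a point): centre of wheel 2 of the row: black rubber-tyred wheel 54 mm across, 26 mm thick on an upright axle; the point is on the axle at half its thickness, 43 mm above the bench (tyre from 30 to 56 mm). Held in a steel fork (40 mm high, 20 mm wide) that starts 14 mm forward of the axle, 13 mm behind the wheel's front
- wheel3_centre (a point): centre of wheel 3 of the row: black rubber-tyred wheel 54 mm across, 26 mm thick on an upright axle; the point is on the axle at half its thickness, 43 mm above the bench (tyre from 30 to 56 mm). Held in a steel fork (40 mm high, 20 mm wide) that starts 14 mm forward of the axle, 13 mm behind the wheel's front
- wheel4_centre (a point): centre of wheel 4 of the row (the last, at the outfeed end): black rubber-tyred wheel 54 mm across, 26 mm thick on an upright axle; the point is on the axle at half its thickness, 43 mm above the bench (tyre from 30 to 56 mm). Held in a steel fork (40 mm high, 20 mm wide) that starts 14 mm forward of the axle, 13 mm behind the wheel's front
- wheel1 (a joint): how far wheel 1 has rolled, rad: 0 at the start, growing anticlockwise seen from above, which is the way a board pushed past its front in the timber's direction turns it. Turns freely (friction about 0.001 N m) without limit
- wheel2 (a joint): how far wheel 2 has rolled, rad: 0 at the start, growing anticlockwise seen from above, which is the way a board pushed past its front in the timber's direction turns it. Turns freely (friction about 0.001 N m) without limit
- wheel3 (a joint): how far wheel 3 has rolled, rad: 0 at the start, growing anticlockwise seen from above, which is the way a board pushed past its front in the timber's direction turns it. Turns freely (friction about 0.001 N m) without limit
- wheel4 (a joint): how far wheel 4 has rolled, rad: 0 at the start, growing anticlockwise seen from above, which is the way a board pushed past its front in the timber's direction turns it. Turns freely (friction about 0.001 N m) without limit
- plunger1 (a joint): how far wheel 1 is pushed back on its spring along the unit's +x, m: 0 at rest (fully forward), 0.014 on its stop. Spring 0.6 N per mm, 0.6 N preload; it comes back by itself when let go
- plunger2 (a joint): how far wheel 2 is pushed back on its spring along the unit's +x, m: 0 at rest (fully forward), 0.014 on its stop. Spring 0.6 N per mm, 0.6 N preload; it comes back by itself when let go
- plunger3 (a joint): how far wheel 3 is pushed back on its spring along the unit's +x, m: 0 at rest (fully forward), 0.014 on its stop. Spring 0.6 N per mm, 0.6 N preload; it comes back by itself when let go
- plunger4 (a joint): how far wheel 4 is pushed back on its spring along the unit's +x, m: 0 at rest (fully forward), 0.014 on its stop. Spring 0.6 N per mm, 0.6 N preload; it comes back by itself when let go
- spare_wheel: a loose wheel just like those of the unit (54 mm across, 26 mm high) lying flat on the unit's base plate near the fence; leave it alone. Origin: centre of its underside
- hex_key: a small L-shaped hex key (6 mm bar, 90 mm by 22 mm) lying on the base plate near the fence; leave it alone. Origin: on the plate under its long leg, 10 mm from the leg's middle
- setting_block: a hardwood setting block (30 x 70 x 35 mm high) on the base plate near the fence; leave it alone. Origin: centre of its underside
- wrench: a steel wrench, about 180 mm long, lying on the bench to the left of the unit (seen from the robot); leave it alone. Origin near its middle, on the bench
- screwdriver: a screwdriver with a thick yellow handle, about 200 mm long, lying on the bench to the right of the unit; leave it alone. Origin near its middle, on the bench
- moulding: a 260 mm length of planed wooden moulding (45 mm wide, 20 mm high) lying on the bench farther right; leave it alone. Origin: centre of its underside

How it is judged:
By the outcome, as a careful person would: the job done as asked, in the order asked, and still so for the second after the job is handed in, with the robot touching nothing.
It also fails if it takes over 42 s, if anything falls off the work surface, if the arm or the gripper's body presses on something with over 40 N, if the wrist force passes 120 N, or if a joint passes its speed limit or range.

## Working session

There is one attempt and no reset: what is moved stays moved. The work goes in short steps, Python scripts to look and compute and a shell command to move; the robot and the scene stay as the last step left them, time stands still between calls to the robot, and variables do not carry over. Pictures are saved under pics/ and viewed, about 8 in all and at most 12, crops included, and the job is handed in when it is done.

```bash
mkdir -p pics; ls
python3 - <<'E'
from plant import robot
import cv2,numpy as np
print(robot.sense())
for n in("top","side"):
    im=robot.capture(n); cv2.imwrite(f"pics/{n}0.png",im[:,:,::-1])
    c=robot.camera_info(n); R=cv2.Rodrigues(np.array(c["rvec"]))[0]
    print(n,c["K"],c["D"],-R.T@np.array(c["tvec"]),R)
E
```

```text
pics
{'time_s': 0.0, 'joint_positions': array([-1.25769937,  0.70710877, -0.02765205,  1.48496388,  0.02195348,
        0.95088144, -0.07548444]), 'joint_velocities': array([ 9.53284547e-04, -3.89128080e-05, -8.73601713e-04, -1.29260158e-03,
       -9.11502785e-04, -6.47185435e-04, -3.63151741e-04]), 'effort': array([-3.84561718e-04, -8.83204937e+01,  1.23459935e+00, -2.36181146e+01,
        1.68759318e-02,  6.20555817e-03, -1.01634004e-05]), 'position': array([0.19963357, 0.5389448 , 0.2079321 ]), 'eef_rot': array([-1.07469500e-04,  1.76462243e-01,  9.84307266e-01, -5.20353018e-04]), 'ft_force': array([-0.30538073, -0.50230583,  0.23521477]), 'torque': array([-0.00779339, -0.07088604,  0.01203745]), 'grip_width': 0.08545132810084678}
top [[462.82227328   0.         316.52679258]
 [  0.         462.82227328 241.21880168]
 [  0.           0.           1.        ]] [0.00831165 0.         0.         0.         0.        ] [ 0.36246458 -0.03248884  1.33009971] [[ 0.00868253 -0.99995529 -0.00374693]
 [-0.99036139 -0.00808112 -0.13827151]
 [ 0.13823504  0.00491136 -0.99038727]]
side [[560.5165561    0.         319.52071307]
 [  0.         560.5165561  234.25961634]
 [  0.           0.           1.        ]] [-0.07229815  0.          0.          0.          0.        ] [ 0.27858822 -1.03534067  0.81513165] [[ 0.9664167  -0.25697318 -0.00188082]
 [-0.15041864 -0.55972529 -0.81491216]
 [ 0.20835783  0.78782763 -0.57958143]]
```

View pics/top0.png

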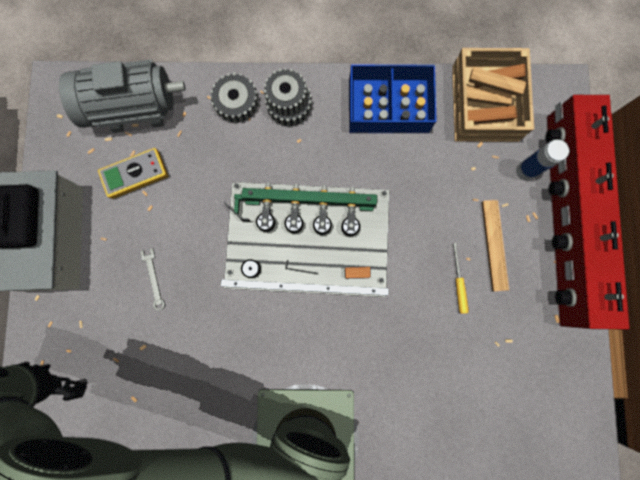

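View pics/side0.png

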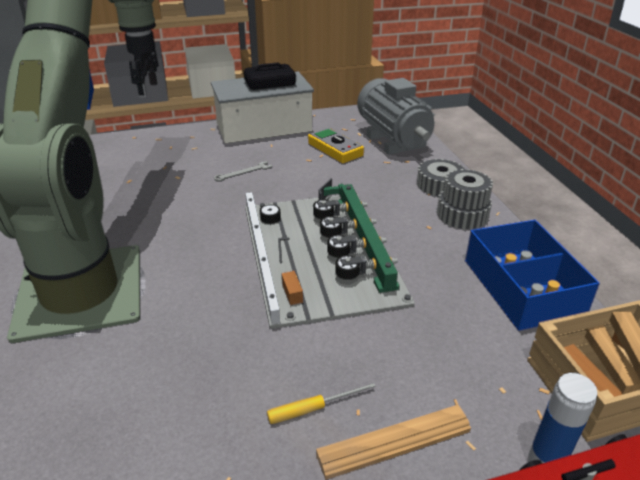

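The top view shows the unit with its wheels near (265,222), (294,223), (322,225) and (351,227). The lead-in is at the left (+y), the green beam is above the wheels and the fence is below, around row 288. The side view agrees. Next I'll measure positions from colour masks.

```bash
cat > h.py <<'E'
import cv2,numpy as np
from plant import robot
def ray(n,px,z):
    c=robot.camera_info(n); R=cv2.Rodrigues(np.array(c["rvec"]))[0]; o=-R.T@np.array(c["tvec"]).ravel()
    u=cv2.undistortPoints(np.array(px,float).reshape(-1,1,2),np.array(c["K"]),np.array(c["D"])).reshape(-1,2)
    d=np.c_[u,np.ones(len(u))]@R
    return o+d*((z-o[2])/d[:,2])[:,None]
def proj(n,P):
    c=robot.camera_info(n)
    return cv2.projectPoints(np.array(P,float),np.array(c["rvec"]),np.array(c["tvec"]),np.array(c["K"]),np.array(c["D"]))[0].reshape(-1,2)
E
python3 - <<'E'
from h import *
top=cv2.imread("pics/top0.png");side=cv2.imread("pics/side0.png")
for n,im,(x0,x1,y0,y1) in (("top",top,(215,400,175,305)),("side",side,(230,420,170,335))):
    hsv=cv2.cvtColor(im,cv2.COLOR_BGR2HSV)
    box=np.zeros(im.shape[:2],np.uint8);box[y0:y1,x0:x1]=255
    g=cv2.inRange(hsv,(60,110,30),(90,255,200))&box
    k=(cv2.inRange(hsv,(0,0,0),(179,255,55))&box)
    for nm,m in(("green",g),("black",k)):
        N,l,s,c=cv2.connectedComponentsWithStats(m)
        for i in range(1,N):
            if s[i,4]>25:
                ys,xs=np.where(l==i); r=cv2.minAreaRect(np.c_[xs,ys].astype(np.float32))
                print(n,nm,s[i],c[i].round(1),np.round(cv2.boxPoints(r),1).tolist())
    cv2.imwrite(f"pics/{n}c.png",cv2.resize(im[y0:y1,x0:x1],None,fx=4 if n=="top" else 3.5,fy=4 if n=="top" else 3.5,interpolation=cv2.INTER_CUBIC))
E
```

```text
top green [ 235  189  141   24 1285] [304.6 197.5] [[234.5, 189.1999969482422], [374.79998779296875, 186.10000610351562], [375.29998779296875, 208.89999389648438], [235.0, 212.0]]
top black [239 198  24   4  57] [250.1 199.4] [[239.0, 198.0], [262.0, 198.0], [262.0, 201.0], [239.0, 201.0]]
top black [271 199  20   3  40] [280.1 200.4] [[271.0, 199.0], [290.0, 199.0], [290.0, 201.0], [271.0, 201.0]]
top black [299 201  20   3  42] [308.8 202. ] [[299.0, 201.0], [318.0, 201.0], [318.0, 203.0], [299.0, 203.0]]
top black [327 202  21   3  45] [336.6 203.3] [[327.0, 202.0], [347.0, 202.0], [347.0, 204.0], [327.0, 204.0]]
top black [356 204  19   3  39] [365.1 204.8] [[356.0, 204.0], [374.0, 204.0], [374.0, 206.0], [356.0, 206.0]]
top black [261 218  14  14  40] [269.8 227.2] [[261.0, 229.0], [273.0, 218.0], [278.0, 223.5], [266.0, 234.5]]
top black [287 221  16  12  36] [296.8 229.2] [[287.0, 229.0], [302.0, 221.0], [305.70001220703125, 227.89999389648438], [290.70001220703125, 235.89999389648438]]
top black [315 227  16   8  32] [323.7 231.8] [[315.0, 230.0], [330.0, 227.0], [331.1000061
[... 1332 characters left out ...]
261 211  19  13 159] [270.3 218. ] [[260.29998779296875, 213.10000610351562], [279.0, 211.0], [280.20001220703125, 222.0], [261.6000061035156, 224.0]]
side black [356 221  10  17  72] [359.6 231. ] [[352.70001220703125, 222.89999389648438], [358.0, 220.60000610351562], [365.0, 237.0], [359.70001220703125, 239.3000030517578]]
side black [365 240  11  19  88] [369.2 251. ] [[361.20001220703125, 242.39999389648438], [366.3999938964844, 239.8000030517578], [375.0, 257.0], [369.79998779296875, 259.6000061035156]]
side black [375 261  11  26 122] [380.2 273.9] [[371.3999938964844, 263.79998779296875], [377.0, 261.0], [388.3999938964844, 283.79998779296875], [382.79998779296875, 286.6000061035156]]
```

View pics/topc.png

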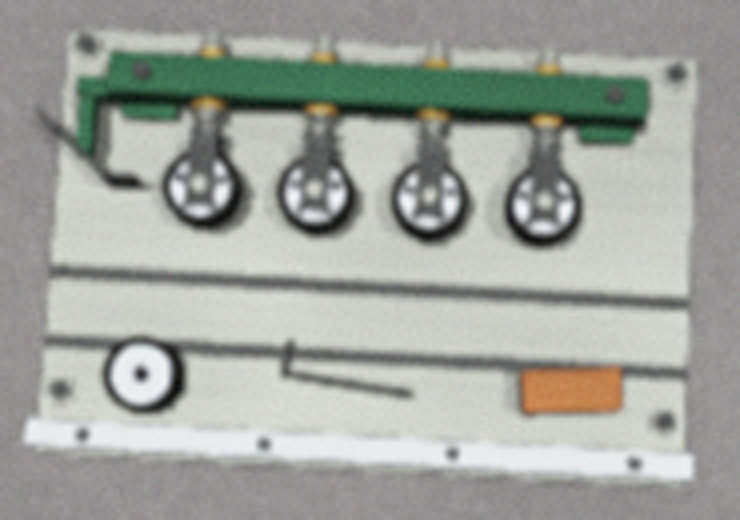

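The crop (4x, origin (215,175)) shows hub centres at about (200,184), (315,190), (430,196) and (544,203). The fence screws are at (82,434), (264,444), (453,454) and (634,464). The beam bolts are at (142,71) and (615,95). Now the side crop for triangulation.

View pics/sidec.png

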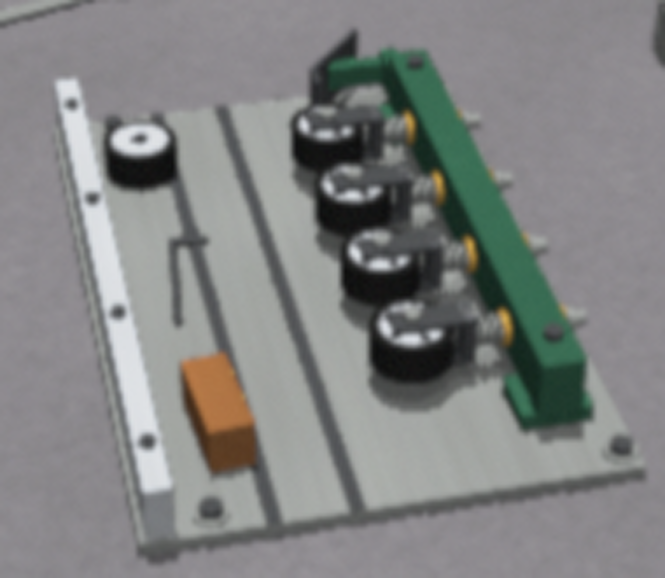

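Run:
```python
from h import *
f=lambda L:np.array(L,float)/4+[215-.375,175-.375]
np.set_printoptions(precision=4,suppress=True)
print("hub56",ray("top",f([(200,184),(315,190),(430,196),(544,203)]),.056))
s=ray("top",f([(82,434),(264,444),(453,454),(634,464)]),.056);print("fence",s)
b=ray("top",f([(142,71),(615,95)]),.074);print("beam",b)
print("plate bolts",ray("top",f([(87,44),(677,73),(664,421),(61,389)]),.016))
```

```text
hub56 [[ 0.5973  0.1195  0.056 ]
 [ 0.5937  0.039   0.056 ]
 [ 0.5901 -0.0414  0.056 ]
 [ 0.5857 -0.121   0.056 ]]
fence [[ 0.4223  0.1963  0.056 ]
 [ 0.4165  0.0712  0.056 ]
 [ 0.4108 -0.0584  0.056 ]
 [ 0.405  -0.1823  0.056 ]]
beam [[ 0.6735  0.1597  0.074 ]
 [ 0.659  -0.1691  0.074 ]]
plate bolts [[ 0.7077  0.2092  0.016 ]
 [ 0.6894 -0.2205  0.016 ]
 [ 0.4368 -0.2084  0.016 ]
 [ 0.4559  0.2195  0.016 ]]
```

The side crop confirms the layout, with four free wheels and a clear lane. Triangulation from the beam, fence and hubs agrees on the unit origin at about (0.590, -0.001) with yaw about -2.56°. I'll shut the gripper, align tool y with the row and approach the infeed end.

```bash
cat >> h.py <<'E'
def u():
    s=robot.sense();d=s["position"]-[.590,-.001,0];c,sn=np.cos(-.0447),np.sin(-.0447)
    from scipy.spatial.transform import Rotation as Ro
    q=s["eef_rot"];M=Ro.from_quat(np.r_[q[1:],q[0]]).as_matrix()
    f=s["ft_force"]
    print("t",round(s["time_s"],2),"unit mm",np.round([1e3*(c*d[0]+sn*d[1]),1e3*(-sn*d[0]+c*d[1]),1e3*d[2]],1),
     "ytool yaw-unit deg",round(np.degrees(np.arctan2(M[1,1],M[0,1]))-90+2.56,2),"tilt",np.round(M[:2,2],3),
     "F unit",np.round([c*f[0]+sn*f[1],-sn*f[0]+c*f[1],f[2]],2),"grip",round(s["grip_width"],4))
E
python3 -m creep '0 0 0 0 0 -0.131;0 0 0 0 0 -0.131;0 0 0 0 0 -0.131;-0.6 -0.5 0 0 0 0;-0.6 -0.5 0 0 0 0;-0.6 -0.5 0 0 0 0;-0.6 -0.5 0 0 0 0;-0.6 -0.5 0 0 0 0;-0.6 -0.5 0 0 0 0;-0.6 -0.5 0 0 0 0' 255; python3 -c "from h import *;u()"
```

```text
time_s: 0.93
position: [0.4026, 0.3531, 0.2083]
eef_rot: [-0.0, 0.023, 1.0, -0.0]
ft_force: [0.5, 0.9, 0.7]
grip_width: 0.0004
t 0.93 unit mm [-203.1  345.3  208.3] ytool yaw-unit deg -0.08 tilt [-0. -0.] F unit [0.49 0.97 0.71] grip 0.0004
```

```bash
python3 -m creep '-0.5 -0.4 0 0 0 0;-0.5 -0.4 0 0 0 0;-0.5 -0.4 0 0 0 0;-0.5 -0.4 0 0 0 0;-0.5 -0.4 0 0 0 0;-0.5 -0.5 0 0 0 0;0 0 0.6 0 0 0;0 0 0.6 0 0 0;0 0 0.6 0 0 0;0 0 0 0 0 0'
python3 - <<'E'
from h import *
u()
for n in("top","side"):
    im=robot.capture(n); cv2.imwrite(f"pics/{n}1.png",im[:,:,::-1])
a=cv2.imread("pics/top1.png")[150:300,200:400];b=cv2.imread("pics/side1.png")[130:330,230:430]
cv2.imwrite("pics/both1.png",np.hstack([cv2.resize(a,(400,300),interpolation=2),cv2.resize(b,(300,300),interpolation=2)]))
E
```

```text
time_s: 1.77
position: [0.5433, 0.2217, 0.1136]
eef_rot: [-0.003, 0.023, 1.0, -0.002]
ft_force: [0.1, -0.3, -1.1]
grip_width: 0.0001
t 1.77 unit mm [-56.6 220.4 113.6] ytool yaw-unit deg -0.08 tilt [-0.007 -0.003] F unit [ 0.13 -0.31 -1.13] grip 0.0001
```

View pics/both1.png

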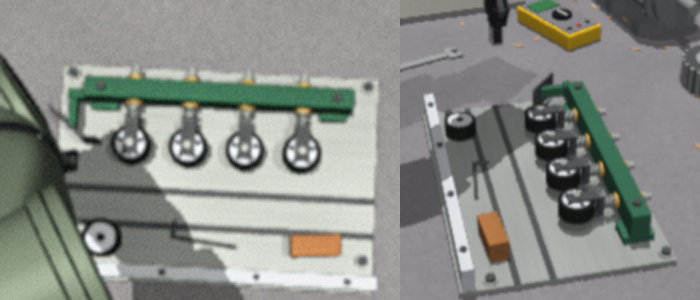

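The arm is at the infeed end, in front of the lead-in, and the lane is free. The fingertips show at about (497,40) in the side crop. Lowering to z ≈ 33 mm and bringing x to about -50.

```bash
python3 -m creep '0 0 0.3 0 0 0;0 0 0.3 0 0 0;0 0 0.3 0 0 0;0 0 0.3 0 0 0;0 0 0.2 0 0 0;-0.1 0 0.1 0 0 0;-0.1 0 0 0 0 0;0 0 0 0 0 0;0 0 0 0 0 0;0 0 0 0 0 0'; python3 -c "from h import *;u()"
```

```text
time_s: 2.7
position: [0.5558, 0.2225, 0.0442]
eef_rot: [0.0, 0.023, 1.0, 0.0]
ft_force: [0.8, -0.6, 0.2]
grip_width: -0.0
t 2.7 unit mm [-44.1 221.8  44.2] ytool yaw-unit deg -0.09 tilt [0.001 0.   ] F unit [ 0.84 -0.6   0.2 ] grip -0.0
```

```bash
python3 -m creep '-0.1 0 0.1 0 0 0;-0.1 0 0.1 0 0 0;0 -0.2 0.02 0 0 0;0 -0.2 0 0 0 0;0 -0.2 0 0 0 0;0 -0.2 0 0 0 0;0 -0.2 0 0 0 0;0 -0.2 0 0 0 0;0 0 0 0 0 0;0 0 0 0 0 0'; python3 -c "from h import *;u()"
```

```text
time_s: 3.53
position: [0.5628, 0.1616, 0.0325]
eef_rot: [0.0, 0.023, 1.0, 0.0]
ft_force: [-0.5, -0.4, -0.6]
grip_width: 0.0
t 3.53 unit mm [-34.4 161.2  32.5] ytool yaw-unit deg -0.13 tilt [0. 0.] F unit [-0.52 -0.45 -0.62] grip 0.0
```

```bash
python3 -m creep '0 -0.08 0 0 0 0;0 -0.08 0 0 0 0;0 -0.08 0 0 0 0;0 -0.08 0 0 0 0;0 -0.08 0 0 0 0;0 -0.08 0 0 0 0;0 -0.08 0 0 0 0;0 -0.08 0 0 0 0;0 -0.08 0 0 0 0;0 -0.08 0 0 0 0'
python3 - <<'E'
from h import *
u()
im=robot.capture("side"); cv2.imwrite("pics/side2.png",im[:,:,::-1])
u();robot.capture("side");u();robot.capture("side");u()
cv2.imwrite("pics/c2.png",cv2.resize(im[150:300,280:430,::-1],(600,600),interpolation=2))
E
```

```text
time_s: 4.37
position: [0.5608, 0.1217, 0.0324]
eef_rot: [-0.0, 0.023, 1.0, -0.0]
ft_force: [-1.2, 0.4, 1.4]
grip_width: -0.0
t 4.37 unit mm [-34.7 121.2  32.4] ytool yaw-unit deg -0.08 tilt [-0. -0.] F unit [-1.22  0.3   1.4 ] grip -0.0
t 4.42 unit mm [-34.6 120.2  32.4] ytool yaw-unit deg -0.13 tilt [-0.    -0.001] F unit [-0.37 -0.86  2.04] grip 0.0002
t 4.47 unit mm [-34.6 120.7  32.4] ytool yaw-unit deg -0.13 tilt [-0.    -0.001] F unit [-1.86  0.35  1.75] grip 0.0
t 4.52 unit mm [-34.7 121.3  32.4] ytool yaw-unit deg -0.11 tilt [-0. -0.] F unit [-1.23 -0.89  1.71] grip 0.0001
```

View pics/c2.png

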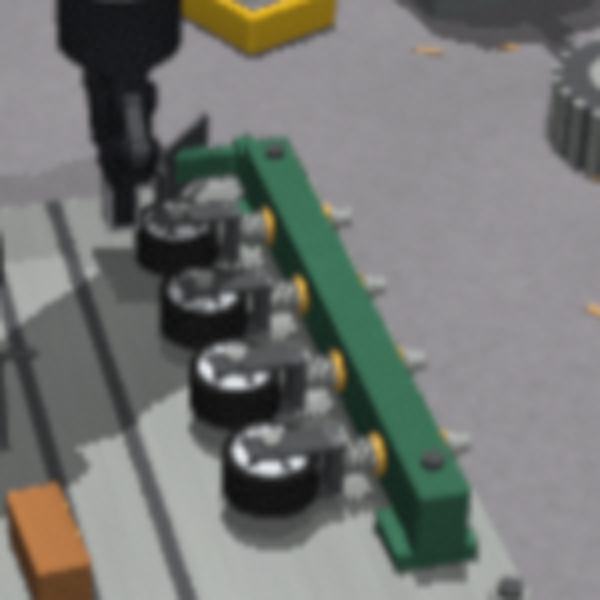

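The tip (crop ~(120,225)) sits in front of wheel 1. The force is only about 1 N, so I'll measure how far the wheel has given from the image shift.

Run:
```python
from h import *
c,s=np.cos(-.0447),np.sin(-.0447)
U=lambda x,y,z:[.590+c*x-s*y,-.001+s*x+c*y,z]
a,b=[cv2.cvtColor(cv2.imread(f"pics/side{i}.png"),cv2.COLOR_BGR2GRAY).astype(np.float32) for i in(0,2)]
for i,y in enumerate((.12,.04,-.04,-.12)):
    p=proj("side",[U(0,y,.063),U(.01,y,.063)]);q=(p[0]+.5).astype(int)
    # template: fork + hub region
    T=a[q[1]-8:q[1]+9,q[0]-6:q[0]+22];W=b[q[1]-14:q[1]+15,q[0]-12:q[0]+28]
    up=lambda m:cv2.resize(m,None,fx=8,fy=8,interpolation=2)
    r=cv2.matchTemplate(up(W),up(T),cv2.TM_CCOEFF_NORMED);_,v,_,l=cv2.minMaxLoc(r)
    print("wheel",i+1,p[0].round(1),"px/10mm",(p[1]-p[0]).round(2),"shift",(np.array(l)/8-6).round(2),round(v,3))
print("tcp px",((proj("side",[robot.sense()["position"]])-[280,150])*4).round(0), "wheel1 front crop",((proj("side",[U(-.027,.12,.043)])-[280,150])*4).round(0))
```

```text
wheel 1 [323.9 202.2] px/10mm [ 3.87 -0.46] shift [0.25 0.  ] 0.842
wheel 2 [331.2 219.5] px/10mm [ 4.04 -0.5 ] shift [0.12 0.  ] 0.896
wheel 3 [339.2 238.5] px/10mm [ 4.23 -0.55] shift [0. 0.] 0.998
wheel 4 [348.1 259.5] px/10mm [ 4.44 -0.61] shift [0. 0.] 0.998
tcp px [[122. 255.]] wheel1 front crop [[134. 240.]]
```

Run:
```python
from h import *
b=cv2.imread("pics/side2.png")[160:230,290:350].astype(float)
p=proj("side",[robot.sense()["position"]])[0];print(p)
b=np.clip(255*(b/255)**.5,0,255).astype(np.uint8)
b=cv2.resize(b,None,fx=8,fy=8,interpolation=2)
cv2.drawMarker(b,tuple(((p-[290,160]+.5)*8).astype(int).tolist()),(0,0,255),0,16)
cv2.imwrite("pics/z2.png",b)
```

```text
[310.41322353 213.71111707]
```

View pics/z2.png

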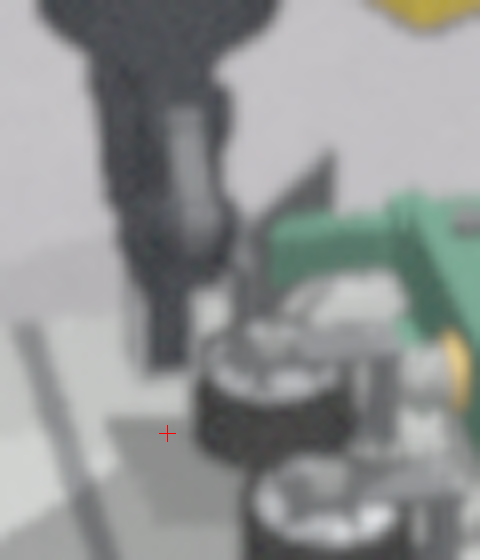

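Run:
```python
from h import *
print(proj("side",[[.1996,.5389,.208],[.1996,.5389,.221],[.5433,.2217,.1136],[.5433,.2217,.135]]))
im=robot.capture("side");cv2.imwrite("pics/side3.png",im[:,:,::-1]);u()
im2=cv2.imread("pics/side2.png")[:,:,::-1]
print(np.abs(im.astype(int)-im2)[160:230,290:350].mean(), np.abs(im.astype(int)-im2)[300:,290:350].mean())
b=cv2.resize(im[170:220,295:335,::-1],None,fx=8,fy=8,interpolation=2);i1=cv2.imread("pics/side1.png")[115:175,270:320];i1=cv2.resize(i1,None,fx=6.67,fy=6.67,interpolation=2)[:400]
cv2.imwrite("pics/z3.png",np.hstack([b,i1]))
```

```text
[[150.70394783 102.4728627 ]
 [149.94267438  98.14073738]
 [294.11823074 168.04778238]
 [293.88988687 160.71323926]]
t 4.57 unit mm [-34.6 121.7  32.4] ytool yaw-unit deg -0.09 tilt [-0.  0.] F unit [-1.97  0.57  2.05] grip 0.0001
0.9493650793650794 0.6271604938271605
```

View pics/z3.png

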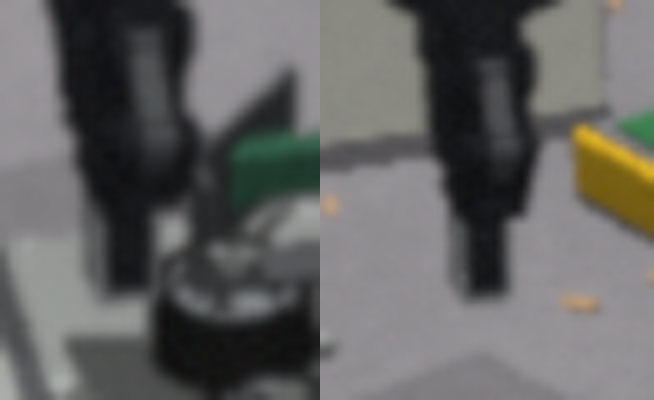

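Run:
```python
from h import *
im=robot.capture("top")[:,:,::-1];cv2.imwrite("pics/top3.png",im);u()
p=robot.sense()["position"]
def mk(im,n,P,o,f):
    b=cv2.resize(im[o[1]:o[1]+o[3],o[0]:o[0]+o[2]],None,fx=f,fy=f,interpolation=2);b=np.clip(255*(b/255.)**.6,0,255).astype(np.uint8)
    for k,(q,c) in enumerate(zip(proj(n,P),((0,0,255),(255,0,0),(0,200,255)))):
        cv2.drawMarker(b,tuple(((q-o[:2]+.5)*f).astype(int).tolist()),c,0,12)
    return b
t1=cv2.imread("pics/top1.png");p1=np.array([.5433,.2217,.1136])
v=lambda p:[p,p+[0,0,.021],p+[0,.03,0]]
a=mk(t1,"top",v(p1),(205,190,60,60),6);b=mk(im,"top",v(p),(225,190,60,60),6)
cv2.imwrite("pics/z4.png",np.hstack([a,b]))
```

```text
t 4.62 unit mm [-34.6 121.9  32.4] ytool yaw-unit deg -0.08 tilt [-0.  0.] F unit [-1.69 -1.13  2.15] grip -0.0003
```

View pics/z4.png

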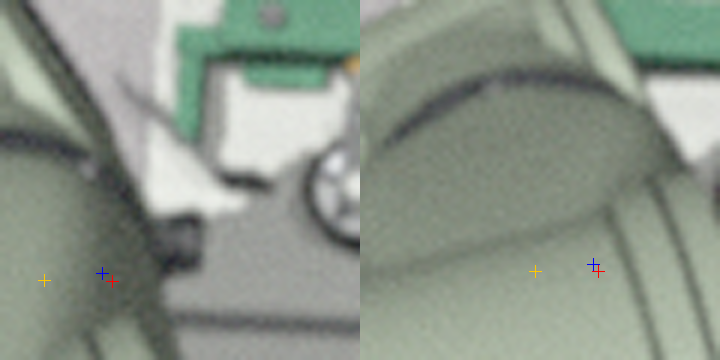

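The visible pad tips sit about 20 mm or more higher than the reported TCP in the side view. With Fz at about +2 N, they may be riding on the tyre's top edge rather than against its front. I'll back off, return to the infeed side, lower a little and look again.

```bash
python3 -m creep '0.1 0 0 0 0 0;0.2 0 0 0 0 0;0.2 0 0 0 0 0;0 0.3 0 0 0 0;0 0.3 0 0 0 0;0 0.2 0 0 0 0;0 0 0.1 0 0 0;0 0 0.08 0 0 0;0 0 0 0 0 0;0 0 0 0 0 0'
python3 - <<'E'
from h import *
u()
im=robot.capture("side")[:,:,::-1];cv2.imwrite("pics/side4.png",im);u();robot.capture("side");u()
p=robot.sense()["position"];f=8;o=(280,155)
q=proj("side",[p,p+[0,-.012,0]]);print(q)
b=cv2.resize(im[155:225,280:350],None,fx=f,fy=f,interpolation=2);b=np.clip(255*(b/255.)**.6,0,255).astype(np.uint8)
for k in q: cv2.drawMarker(b,tuple(((k-o+.5)*f).astype(int).tolist()),(0,0,255),0,12)
cv2.imwrite("pics/z5.png",b)
a0=cv2.imread("pics/side0.png");d=np.abs(a0.astype(int)-im).sum(2)
E
```

```text
time_s: 5.45
position: [0.5376, 0.1621, 0.023]
eef_rot: [-0.0, 0.023, 1.0, -0.0]
ft_force: [0.3, 0.0, -0.0]
grip_width: 0.0002
t 5.45 unit mm [-59.7 160.6  23. ] ytool yaw-unit deg -0.13 tilt [-0.001 -0.001] F unit [ 0.29  0.05 -0.  ] grip 0.0002
t 5.5 unit mm [-59.5 160.8  23.2] ytool yaw-unit deg -0.13 tilt [-0.    -0.001] F unit [-0.01 -0.55  0.96] grip 0.0001
t 5.55 unit mm [-59.4 161.   23.4] ytool yaw-unit deg -0.13 tilt [-0. -0.] F unit [-0.31  0.37  0.03] grip -0.0
[[298.05860752 209.54207127]
 [299.11176988 211.98074575]]
```

View pics/z5.png

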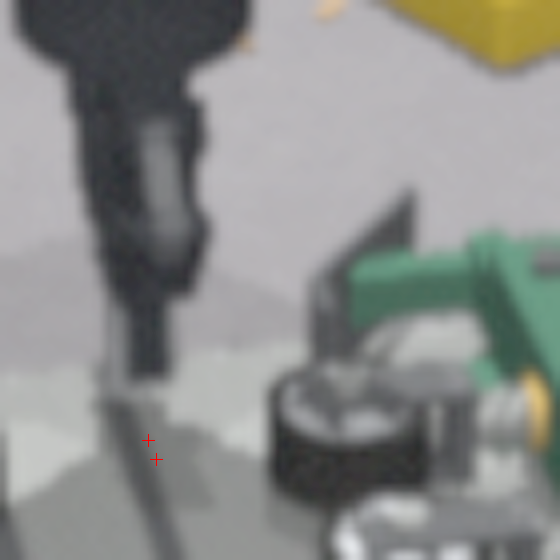

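The tips now hang free, with zero force. The black pad bottom is at px (298,202) against a predicted row of about 210, so the tip is again about 22 mm higher than reported. That fits the earlier contact on the tyre top. I'll trust the picture and lower stepwise with force checks.

```bash
python3 -m creep '0 0 0.06 0 0 0;0 0 0.06 0 0 0;0 0 0.06 0 0 0;0 0 0 0 0 0;0 0 0 0 0 0;0 0 0 0 0 0;0 0 0 0 0 0;0 0 0 0 0 0;0 0 0 0 0 0;0 0 0 0 0 0'; python3 -c "from h import *;u()"
python3 - <<'E'
from h import *
im=robot.capture("side")[:,:,::-1];cv2.imwrite("pics/side5.png",im)
q=proj("side",[robot.sense()["position"]])[0];print(q)
g=cv2.cvtColor(im,cv2.COLOR_BGR2GRAY)
print(g[196:218,297:303])
E
```

```text
time_s: 6.38
position: [0.5378, 0.1631, 0.0144]
eef_rot: [0.0, 0.023, 1.0, -0.0]
ft_force: [0.0, 0.4, -0.7]
grip_width: 0.0004
t 6.38 unit mm [-59.5 161.6  14.4] ytool yaw-unit deg -0.09 tilt [ 0. -0.] F unit [-0.01  0.44 -0.74] grip 0.0004
[298.06545423 212.2860329 ]
[[ 24  23  24  41  75 104]
 [ 24  25  25  44  79 109]
 [ 25  25  23  42  79 109]
 [ 26  21  25  41  78 110]
 [ 26  22  23  39  79 117]
 [ 24  22  25  39  77 118]
 [ 26  24  23  38  75 118]
 [ 24  27  27  38  77 120]
 [ 34  36  43  52  84 124]
 [ 60  63  67  73  99 132]
 [ 76  80  82  86 106 129]
 [ 67  76  81  82  89 103]
 [ 56  72  79  80  80  84]
 [ 50  69  76  79  80  80]
 [ 45  61  74  79  80  79]
 [ 44  57  73  78  80  81]
 [ 41  51  68  77  79  80]
 [ 40  46  62  74  78  80]
 [ 43  43  54  73  79  80]
 [ 42  42  51  69  77  78]
 [ 49  42  47  61  74  79]
 [ 54  44  43  55  73  79]]
```

```bash
python3 -m creep '0 0 0.04 0 0 0;0 0 0.04 0 0 0;0 0 0.04 0 0 0;-0.1 0 0 0 0 0;-0.1 0 0 0 0 0;-0.1 0 0 0 0 0;-0.1 0 0 0 0 0;-0.1 0 0 0 0 0;0 0 0 0 0 0;0 0 0 0 0 0'; python3 -c "from h import *;u()"
```

```text
time_s: 7.27
position: [0.5628, 0.1619, 0.0083]
eef_rot: [-0.0, 0.023, 1.0, -0.0]
ft_force: [0.1, 0.3, -1.1]
grip_width: 0.0001
t 7.27 unit mm [-34.4 161.5   8.3] ytool yaw-unit deg -0.1 tilt [-0. -0.] F unit [ 0.04  0.32 -1.11] grip 0.0001
```

```bash
cat >> h.py <<'E'
c_,s_=np.cos(-.0447),np.sin(-.0447)
U=lambda x,y,z:[.590+c_*x-s_*y,-.001+s_*x+c_*y,z]
def give(tag):
    u();im=robot.capture("side")[:,:,::-1];cv2.imwrite(f"pics/{tag}.png",im)
    F=[]
    for i in range(5): robot.capture("side");f=robot.sense()["ft_force"];F.append([c_*f[0]+s_*f[1],-s_*f[0]+c_*f[1],f[2]])
    print("mean F",np.mean(F,0).round(2))
    a=cv2.cvtColor(cv2.imread("pics/side0.png"),cv2.COLOR_BGR2GRAY).astype(np.float32);b=cv2.cvtColor(im,cv2.COLOR_BGR2GRAY).astype(np.float32)
    up=lambda m:cv2.resize(m,None,fx=8,fy=8,interpolation=2)
    for i,y in enumerate((.12,.04,-.04,-.12)):
        q=(proj("side",[U(0,y,.063)])[0]+.5).astype(int)
        T=a[q[1]-8:q[1]+9,q[0]-4:q[0]+20];W=b[q[1]-12:q[1]+13,q[0]-10:q[0]+26]
        r=cv2.matchTemplate(up(W),up(T),cv2.TM_CCOEFF_NORMED);_,v,_,l=cv2.minMaxLoc(r)
        print("wheel",i+1,"shift px (0.4/mm)",(np.array(l)/8-[6,4]).round(2),round(v,3))
E
python3 -m creep '0 -0.08 0 0 0 0;0 -0.08 0 0 0 0;0 -0.08 0 0 0 0;0 -0.08 0 0 0 0;0 -0.08 0 0 0 0;0 -0.08 0 0 0 0;0 -0.08 0 0 0 0;0 -0.08 0 0 0 0;0 -0.08 0 0 0 0;0 -0.08 0 0 0 0'; python3 -c "from h import *;give('side6')"
```

```text
time_s: 8.1
position: [0.5607, 0.1216, 0.0084]
eef_rot: [-0.0, 0.023, 1.0, -0.0]
ft_force: [-2.9, 0.9, 1.9]
grip_width: 0.0001
t 8.1 unit mm [-34.8 121.1   8.4] ytool yaw-unit deg -0.09 tilt [-0. -0.] F unit [-2.92  0.73  1.9 ] grip 0.0001
mean F [-3.71 -0.51  1.39]
wheel 1 shift px (0.4/mm) [ 1.12 -0.25] 0.841
wheel 2 shift px (0.4/mm) [0.38 0.12] 0.903
wheel 3 shift px (0.4/mm) [0. 0.] 0.998
wheel 4 shift px (0.4/mm) [0. 0.] 0.998
```

Now it is a genuine front contact. Wheel 1's force is about 3.7 N, which implies roughly 4–5 mm of the 14 mm travel. Continuing the run at this depth.

```bash
python3 -m creep '0 -0.08 0 0 0 0;0 -0.08 0 0 0 0;0 -0.08 0 0 0 0;0 -0.08 0 0 0 0;0 -0.08 0 0 0 0;0 -0.08 0 0 0 0;0 -0.08 0 0 0 0;0 -0.08 0 0 0 0;0 -0.08 0 0 0 0;0 -0.08 0 0 0 0'; python3 -c "from h import *;give('side7')"
```

```text
time_s: 9.23
position: [0.5591, 0.0817, 0.0084]
eef_rot: [0.0, 0.023, 1.0, -0.0]
ft_force: [0.3, 0.2, 0.1]
grip_width: -0.0
t 9.23 unit mm [-34.5  81.2   8.4] ytool yaw-unit deg -0.09 tilt [ 0. -0.] F unit [0.31 0.21 0.08] grip -0.0
mean F [-0.1  -0.13 -0.03]
wheel 1 shift px (0.4/mm) [ 0.25 -0.12] 0.769
wheel 2 shift px (0.4/mm) [-0.12  0.  ] 0.856
wheel 3 shift px (0.4/mm) [0. 0.] 0.998
wheel 4 shift px (0.4/mm) [0. 0.] 0.998
```

```bash
python3 -m creep '0 -0.08 0 0 0 0;0 -0.08 0 0 0 0;0 -0.08 0 0 0 0;0 -0.08 0 0 0 0;0 -0.08 0 0 0 0;0 -0.08 0 0 0 0;0 -0.08 0 0 0 0;0 -0.08 0 0 0 0;0 -0.08 0 0 0 0;0 -0.08 0 0 0 0'; python3 -c "from h import *;give('side8')"
```

```text
time_s: 10.37
position: [0.557, 0.0417, 0.0084]
eef_rot: [-0.0, 0.023, 1.0, -0.0]
ft_force: [-2.3, 0.9, 1.6]
grip_width: -0.0005
t 10.37 unit mm [-34.9  41.1   8.4] ytool yaw-unit deg -0.09 tilt [-0. -0.] F unit [-2.3   0.82  1.65] grip -0.0005
mean F [-3.7  -0.13  0.86]
wheel 1 shift px (0.4/mm) [-0.25  0.  ] 0.729
wheel 2 shift px (0.4/mm) [ 0.88 -0.12] 0.791
wheel 3 shift px (0.4/mm) [0.25 0.12] 0.898
wheel 4 shift px (0.4/mm) [0. 0.] 0.998
```

```bash
python3 -m creep '0 -0.08 0 0 0 0;0 -0.08 0 0 0 0;0 -0.08 0 0 0 0;0 -0.08 0 0 0 0;0 -0.08 0 0 0 0;0 -0.08 0 0 0 0;0 -0.08 0 0 0 0;0 -0.08 0 0 0 0;0 -0.08 0 0 0 0;0 -0.08 0 0 0 0'; python3 -c "from h import *;u()"
```

```text
time_s: 11.5
position: [0.5555, 0.0018, 0.0085]
eef_rot: [0.0, 0.023, 1.0, -0.0]
ft_force: [-1.1, 0.6, 0.8]
grip_width: -0.0001
t 11.5 unit mm [-34.6   1.2   8.5] ytool yaw-unit deg -0.08 tilt [ 0. -0.] F unit [-1.08  0.54  0.82] grip -0.0001
```

```bash
python3 -m creep '0 -0.08 0 0 0 0;0 -0.08 0 0 0 0;0 -0.08 0 0 0 0;0 -0.08 0 0 0 0;0 -0.08 0 0 0 0;0 -0.08 0 0 0 0;0 -0.08 0 0 0 0;0 -0.08 0 0 0 0;0 -0.08 0 0 0 0;0 -0.08 0 0 0 0'; python3 -c "from h import *;give('side9')"
```

```text
time_s: 12.33
position: [0.5532, -0.0383, 0.0084]
eef_rot: [-0.0, 0.023, 1.0, -0.0]
ft_force: [-3.0, 0.1, 1.4]
grip_width: -0.0002
t 12.33 unit mm [-35.1 -38.9   8.4] ytool yaw-unit deg -0.09 tilt [-0.001 -0.   ] F unit [-3.02 -0.08  1.36] grip -0.0002
mean F [-2.86 -0.12  1.05]
wheel 1 shift px (0.4/mm) [-6. -4.] 0.14
wheel 2 shift px (0.4/mm) [-0.25  0.38] 0.607
wheel 3 shift px (0.4/mm) [ 1.38 -0.25] 0.755
wheel 4 shift px (0.4/mm) [0.12 0.25] 0.882
```

```bash
python3 -m creep '0 -0.08 0 0 0 0;0 -0.08 0 0 0 0;0 -0.08 0 0 0 0;0 -0.08 0 0 0 0;0 -0.08 0 0 0 0;0 -0.08 0 0 0 0;0 -0.08 0 0 0 0;0 -0.08 0 0 0 0;0 -0.08 0 0 0 0;0 -0.08 0 0 0 0'; python3 -c "from h import *;u()"
```

```text
time_s: 13.47
position: [0.5517, -0.0782, 0.0084]
eef_rot: [0.0, 0.023, 1.0, -0.0]
ft_force: [0.0, -0.6, -0.1]
grip_width: 0.0
t 13.47 unit mm [-34.8 -78.8   8.4] ytool yaw-unit deg -0.08 tilt [ 0. -0.] F unit [ 0.04 -0.62 -0.12] grip 0.0
```

```bash
python3 -m creep '0 -0.08 0 0 0 0;0 -0.08 0 0 0 0;0 -0.08 0 0 0 0;0 -0.08 0 0 0 0;0 -0.08 0 0 0 0;0 -0.08 0 0 0 0;0 -0.08 0 0 0 0;0 -0.08 0 0 0 0;0 -0.08 0 0 0 0;0 -0.08 0 0 0 0'; python3 -c "from h import *;give('side10')"
```

```text
time_s: 14.3
position: [0.5496, -0.1182, 0.0084]
eef_rot: [-0.0, 0.023, 1.0, -0.0]
ft_force: [-2.1, 0.3, 0.9]
grip_width: -0.0
t 14.3 unit mm [ -35.2 -118.9    8.4] ytool yaw-unit deg -0.09 tilt [-0. -0.] F unit [-2.09  0.22  0.92] grip -0.0
mean F [-3.04  0.18  1.08]
wheel 1 shift px (0.4/mm) [ 6. -3.] 0.208
wheel 2 shift px (0.4/mm) [ 0.75 -4.  ] 0.102
wheel 3 shift px (0.4/mm) [-0.38  0.5 ] 0.484
wheel 4 shift px (0.4/mm) [ 1.38 -0.12] 0.723
```

```bash
python3 -m creep '0 -0.08 0 0 0 0;0 -0.08 0 0 0 0;0 -0.08 0 0 0 0;0 -0.08 0 0 0 0;0 -0.08 0 0 0 0;0 -0.08 0 0 0 0;0 -0.12 0 0 0 0;0 -0.12 0 0 0 0;0 -0.12 0 0 0 0;0 -0.12 0 0 0 0'
python3 - <<'E'
from h import *
u()
for n in("side","top"): cv2.imwrite(f"pics/{n}11.png",robot.capture(n)[:,:,::-1])
s0,s1=[cv2.resize(cv2.imread(f"pics/side{k}.png")[180:290,305:385],(291,400),interpolation=2) for k in("0","11")]
t0,t1=[cv2.resize(cv2.imread(f"pics/top{k}.png")[205:245,250:365],None,fx=3.4,fy=3.4,interpolation=2) for k in("0","11")]
v=np.hstack([s0,s1]);w=np.hstack([t0,t1]);w=cv2.copyMakeBorder(w,0,0,0,max(0,v.shape[1]-w.shape[1]),0);v=cv2.copyMakeBorder(v,0,0,0,max(0,w.shape[1]-v.shape[1]),0)
cv2.imwrite("pics/cmp.png",np.vstack([v,w]))
E
```

```text
time_s: 15.43
position: [0.5476, -0.1664, 0.0084]
eef_rot: [0.0, 0.023, 1.0, -0.0]
ft_force: [-0.2, 0.9, -0.7]
grip_width: 0.0003
t 15.43 unit mm [ -34.9 -167.1    8.4] ytool yaw-unit deg -0.1 tilt [ 0. -0.] F unit [-0.23  0.91 -0.69] grip 0.0003
```

View pics/cmp.png

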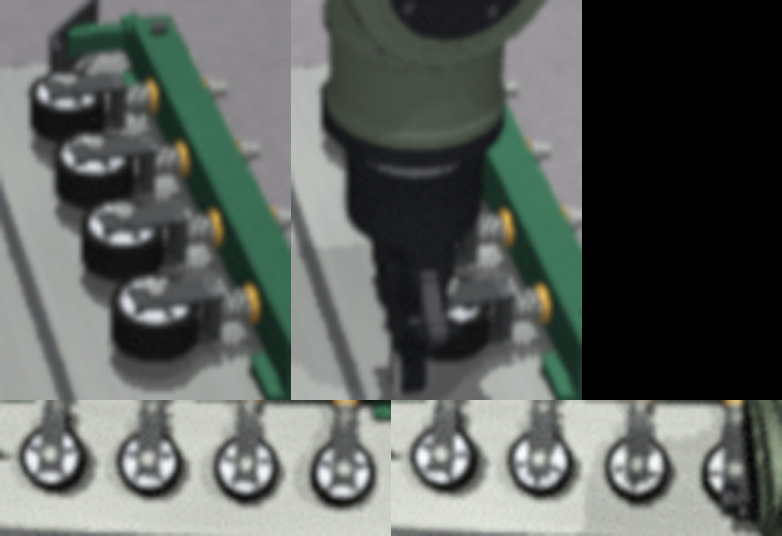

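The run is past wheel 4. Wheels 1–3 are visible in the top view and sit forward, and their spoke patterns look slightly different. I'll estimate the roll (modulo the spoke pitch) by polar unwrapping, reusing the stored pictures.

Run:
```python
from h import *
G=lambda k:cv2.cvtColor(cv2.imread(f"pics/top{k}.png"),cv2.COLOR_BGR2GRAY).astype(np.float32)
def pol(k,y):
    q=proj("top",[U(0,y,.056)])[0]
    P=cv2.warpPolar(G(k),(24,360),tuple(q.tolist()),12,cv2.WARP_POLAR_LINEAR|cv2.INTER_CUBIC)
    return P[:,8:16].mean(1)   # radius 4..8 px
for i,y in enumerate((.12,.04,-.04)):
    a,b=pol(0,y),pol(11,y)
    # polar angle clockwise in image; image up=+x, left=+y => ccw seen from above = -angle
    A=[p[20:240] for p in (a,b)]
    best=[]
    for s in range(0,72,3):
        bb=np.roll(b,s)  # undo ccw roll of s deg
        best.append((round(float(np.corrcoef(a[30:230],bb[30:230])[0,1]),2),s))
    print(i+1,sorted(best)[::-1][:4], "range",a.min(),a.max())
```

```text
1 [(0.73, 0), (0.7, 66), (0.68, 63), (0.66, 69)] range 90.91711 214.88585
2 [(0.63, 33), (0.63, 30), (0.57, 27), (0.55, 36)] range 92.75956 217.5899
3 [(0.7, 30), (0.69, 27), (0.65, 33), (0.63, 24)] range 89.27414 221.50891
```

Wheels 2 and 3 show 30° modulo 72°. Given about 48 mm of contact length and a free axle, that means about 102° (1.8 rad) of rolling. Wheel 1 shows about 66° or 138° on the same basis. Now retreating: away from the wheels first, then up.

```bash
python3 -m creep '0 -0.2 0 0 0 0;0.3 -0.1 0 0 0 0;0.2 0 0 0 0 0;0 0 -0.3 0 0 0;0 0 -0.6 0 0 0;0 0 -0.7 0 0 0;0 0 -0.7 0 0 0;0 0 -0.7 0 0 0;0 0 -0.7 0 0 0;0 0 0 0 0 0'; python3 -c "from h import *;u()"
```

```text
time_s: 16.37
position: [0.5239, -0.1802, 0.1994]
eef_rot: [0.004, 0.023, 1.0, -0.001]
ft_force: [1.2, -0.4, -0.2]
grip_width: 0.0002
t 16.37 unit mm [ -58.  -182.   199.4] ytool yaw-unit deg -0.09 tilt [ 0.008 -0.002] F unit [ 1.24 -0.39 -0.24] grip 0.0002
```

```bash
python3 -m creep '0.6 -0.5 0 0 0 0;0.6 -0.5 0 0 0 0;0.6 -0.5 0 0 0 0;0.6 -0.5 0 0 0 0;0.5 -0.5 0 0 0 0;0 -0.5 0 0 0 0;0 -0.5 0 0 0 0;0 0 0 0 0 0;0 0 0 0 0 0;0 0 0 0 0 0'
python3 - <<'E'
from h import *
u()
for n in("side","top"): cv2.imwrite(f"pics/{n}12.png",robot.capture(n)[:,:,::-1])
s=cv2.resize(cv2.imread("pics/side12.png"),(533,400));t=cv2.imread("pics/top12.png")[170:310,100:420];t=cv2.resize(t,(533,233));
# displacement of the wheel hubs/loose things vs start, top view
a,b=[cv2.cvtColor(cv2.imread(f"pics/top{k}.png"),cv2.COLOR_BGR2GRAY).astype(np.float32) for k in(0,12)]
up=lambda m:cv2.resize(m,None,fx=8,fy=8,interpolation=2)
def sh(nm,x,y,w,h):
    r=cv2.matchTemplate(up(b[y-4:y+h+4,x-4:x+w+4]),up(a[y:y+h,x:x+w]),cv2.TM_CCOEFF_NORMED);_,v,_,l=cv2.minMaxLoc(r);print(nm,(np.array(l)/8-4),round(v,3))
for i,y in enumerate((.12,.04,-.04,-.12)):
    q=(proj("top",[U(0,y,.056)])[0]+.5).astype(int);sh(f"wheel{i+1}",q[0]-12,q[1]-22,24,36)
for nm,bx in dict(spare=(238,256,26,26),key=(282,258,40,18),block=(340,262,34,18),wrench=(138,245,30,65),driver=(450,240,20,76),mould=(482,198,30,95)).items(): sh(nm,*bx)
cv2.imwrite("pics/fin.png",cv2.resize(np.vstack([s,t]),None,fx=.94,fy=.94))
E
```

```text
time_s: 17.2
position: [0.3691, -0.3472, 0.1934]
eef_rot: [-0.0, 0.023, 1.0, 0.0]
ft_force: [-0.7, 0.2, 0.2]
grip_width: -0.0003
t 17.2 unit mm [-205.3 -355.7  193.4] ytool yaw-unit deg -0.06 tilt [0. 0.] F unit [-0.67  0.2   0.2 ] grip -0.0003
wheel1 [0. 0.] 0.983
wheel2 [0. 0.] 0.946
wheel3 [0. 0.] 0.948
wheel4 [0. 0.] 0.943
spare [0. 0.] 0.998
key [0. 0.] 0.998
block [0.25  0.125] 0.948
wrench [0. 0.] 0.989
driver [-0.75 -4.  ] -0.106
mould [ 0.125 -0.625] 0.637
```

View pics/fin.png

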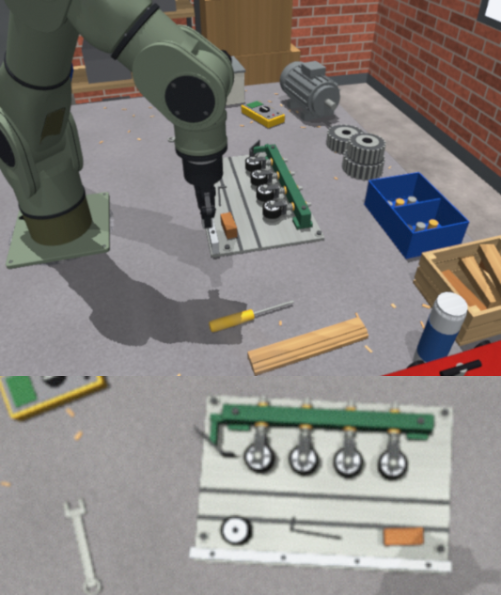

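Everything is clear and in place. One more check on stored pictures: the mid-contact frames (side8–10) can show whether half the pass gave about 50° or only 15°.

Run:
```python
from h import *
th=np.arange(0,360,3)
def ring(n,k,y,dx):
    g=cv2.cvtColor(cv2.imread(f"pics/{n}{k}.png"),cv2.COLOR_BGR2GRAY).astype(np.float32);o=0
    for r in(.013,.015,.017):
        P=[U(dx+r*np.cos(np.radians(t)),y+r*np.sin(np.radians(t)),.056) for t in th]
        q=proj(n,P).astype(np.float32);o=o+cv2.remap(g,q[:,:1].copy(),q[:,1:].copy(),cv2.INTER_CUBIC).ravel()
    return o
def est(n,k,y,dx):
    a,b=ring(n,0,y,0),ring(n,k,y,dx);R=[]
    m=(th>50)&(th<310)
    for s in range(0,24):
        # a at angle t appears in b at t+3s
        bb=np.roll(b,-s);mm=m&np.roll(m,-s)
        R.append((round(float(np.corrcoef(a[mm],bb[mm])[0,1]),2),3*s))
    return sorted(R)[::-1][:4]
Y=(.12,.04,-.04,-.12)
for i in range(4): print("final top wheel",i+1,est("top","12",Y[i],0),"side",est("side","12",Y[i],0))
for k,i in((6,0),(8,1),(9,2),(10,3)): print("mid wheel",i+1,est("side",k,Y[i],.004))
```

```text
final top wheel 1 [(0.73, 66), (0.7, 63), (0.69, 69), (0.65, 0)] side [(0.77, 0), (0.65, 3), (0.52, 6), (0.47, 60)]
final top wheel 2 [(0.77, 33), (0.77, 30), (0.72, 36), (0.71, 27)] side [(0.78, 27), (0.78, 24), (0.77, 30), (0.75, 21)]
final top wheel 3 [(0.83, 30), (0.82, 27), (0.79, 33), (0.76, 24)] side [(0.73, 27), (0.72, 24), (0.71, 30), (0.69, 21)]
final top wheel 4 [(0.81, 27), (0.79, 24), (0.78, 30), (0.7, 21)] side [(0.68, 27), (0.68, 24), (0.66, 21), (0.65, 30)]
mid wheel 1 [(0.92, 6), (0.91, 3), (0.88, 9), (0.87, 0)]
mid wheel 2 [(0.56, 45), (0.55, 48), (0.55, 42), (0.53, 51)]
mid wheel 3 [(0.48, 0), (0.46, 39), (0.45, 42), (0.45, 3)]
mid wheel 4 [(0.55, 42), (0.54, 45), (0.54, 39), (0.51, 36)]
```

The mid-pass roll is about 45° and the final about 100°, so the wheels rolled without slipping. Handing in.

```bash
python3 -c "
from h import *
u();print(robot.sign_off())"
```

```text
t 17.3 unit mm [-205.  -355.4  193.6] ytool yaw-unit deg -0.01 tilt [0. 0.] F unit [-0.28  0.6   0.1 ] grip -0.0001
the job is handed in; nothing more can be done
None
```

The job is done and handed in at 17.3 s: the shut fingertips ran along the fronts of wheels 1 to 4 in the timber's direction, in order.

- **Contact:** Each wheel pressed back with about 3–4 N, which is roughly 3–5 mm of the 14 mm travel.
- **Roll:** Wheels 2–4 rolled about 100° and wheel 1 about 140°. The spokes repeat every 72°. I settled the number of turns from pictures taken mid-pass on wheels 2 and 4. Wheel 3's mid-pass picture was unclear, and wheel 1's total also assumes about 30° from the first touch described below.
- **First touch too high:** The camera showed the tips about 22 mm higher than the reported tool position. My first touch on wheel 1 caught the top edge of its tyre, with about 2 N upward. I backed off, lowered the tool by the picture and started the run again from wheel 1.
- **Last checks:** All wheels were back at their starting positions in the top view (0.0 px shift). The spare wheel, hex key and wrench had not moved, and the setting block was within 0.3 px.
- **Not fully checked:** The arm hid the screwdriver and moulding in the final top view, so that comparison failed for both. In the side view they looked undisturbed. The arm finished about 190 mm above the bench with no contact force.

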